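# Back off the knurled clamp wheel and push the painted board to its stop

### The job

Loosen the clamp by rolling a fingertip round the knurled rim of its wheel: two full turns counter-clockwise seen from above, and stop there. Then push the freed yellow board with the fingertips along its guide rails until it rests against the steel stop bar at the end of the rails. Only touch and push: do not grip or lift anything, and leave the tin, brush, tape roll and jar where they are.

Things in the scene. Friction and masses are not known exactly. Their poses are not given: they have to be found in the camera images.
- jig: Steel clamping jig fixed to the bench. Origin on the bench, below the wheel's axis; z up, y along the guide rails (tops 22 mm high, y -200 to +120 mm). Base 8 mm thick, x +-75, y -265 to +130 mm. A post at its +x side (x 75 to 101 mm) carries a 44 mm wide arm over the board, x -24 to +101 mm, 74 to 96 mm high, with a boss of radius 24 mm, top 100 mm, under the wheel.
- wheel_center (a point): Centre of the round steel clamp wheel lying level above the arm: 26 mm thick, 96 mm outside diameter over 24 upright ribs (knurling, 2.5 mm proud) round its rim; too wide to grip. At the start it is 128 mm above the bench (wheel from 115 to 141 mm); it rises 3 mm per turn as it is loosened. The rim is free all round.
- wheel_mark (a point): Small black dot, 11 mm wide, flat on the wheel's top face, 33 mm from the axis; turns with the wheel, for counting turns. At the start it lies on the jig's -x side of the axis.
- clamp_wheel (a joint): Turning of the wheel in rad from its tightened state: 0 at the start, grows counter-clockwise seen from above (loosening), 12.57 after two full turns. Friction about 0.06 N m holds it where it is left (just over 1 N at the rim); it does not coast. It goes on to about 22 rad.
- board: Yellow board 110 x 390 x 20 mm, 0.3 to 0.63 kg, loose on the jig's base between the rails. Origin: centre of its underside, 8 mm above the bench, axes as the jig's. The spindle's 10 mm nose sits 4 mm deep in a 13 mm hole in its top and pins it; after 1.5 turns of the wheel the nose is out. Then it slides 45 mm to the jig's -y to meet the stop.
- board_push_end (a point): Middle of the board's +y end face (110 mm wide, from 8 to 28 mm above the bench), the face to push on. It overhangs the jig's base plate by 65 mm at the start and 20 mm when the board is at the stop, with bare bench below.
- paint_tin: Loose bystander: paint tin, 86 mm diameter, 105 mm tall, standing; origin at the centre of its underside.
- paint_brush: Loose bystander: flat paint brush lying on the bench, along its own x, under 30 mm high; origin on its underside.
- tape_roll: Loose bystander: roll of tape lying flat, 100 mm diameter, 25 mm tall; origin at the centre of its underside.
- thinner_jar: Loose bystander: jar, 64 mm diameter, 85 mm tall, standing; origin at the centre of its underside.
- stop_face (a point): Middle of the end stop's face that the board's far end comes to rest against, at the jig's -y end (jig frame x 0, y -240 mm, 23 mm high). The stop is a steel bar across the rails, 125 mm wide, top 38 mm above the bench.

How it is judged:
By the outcome, as a careful person would: the job done as asked, in the order asked, and still so for the second after the job is handed in, with the robot touching nothing.
It also fails if it takes over 72 s, if anything falls off the work surface, if the arm or the gripper's body presses on something with over 40 N, if the wrist force passes 120 N, or if a joint passes its speed limit or range.

### The arm

A 7-joint arm with a two-finger parallel gripper is mounted at the origin on the work surface. World frame = base frame: x ahead of the robot, y to its left, z up, the work surface at z = 0. Lengths are in m, angles in rad, forces in N, time in s.
With the tool pointing down it reaches from about 0.425 to 0.875 m from the base axis. Payload 4.7 kg.
Tool frame: the origin (TCP) lies midway between the tips of the shut fingers; the grasp point (between the pads) lies 19 mm behind it; x points along the fingers, y is the direction in which the jaws open and shut, and the axes are right-handed (so a half turn about x gives the same grasp; the last joint's range is limited). The gripper opens to 87 mm and grips with 3 to 60 N. Pads are 19 mm wide; open, the fingers measure 117 mm over their backs; the gripper's body (75 mm by 190 mm) begins 51 mm behind the grasp point.
Start: joints at [-1.087, 0.321, -0.07, 1.45, 0.023, 1.371, -0.057], TCP at [0.294, 0.58, 0.223] pointing down, gripper open.
Joint ranges: [-2.86, 2.86], [-0.3, 2.09], [-1.38, 1.24], [0.06, 2.45], [-1.56, 4.7], [0.09, 2.05], [-2.69, 2.69]. Speed limits (rad/s): [2.57, 2.57, 3.14, 3.14, 3.14, 3.14, 3.14].

### API

Orientations are given as a rotation vector (axis times angle).
In Python, from bench import ctrl gives the robot as it stands. The module is installed in compiled form; this text tells all that it offers.
- The arm moves only by the shell command python3 -m jog 'ROWS' [FORCE]. ROWS is JSON, a list of rows, each an object with "rot": the turn, a rotation vector about the tool's x, y, z in units of 5 degrees (1.0 is 5 degrees), a list of three; "travel": the shift along the tool's x, y, z in units of 0.3 m (1.0 is 0.3 m), a list of three; "jaw": the closure, from -1 (fully open) to 1 (shut), so that 0 is half open. In form: [{"rot": [ax, ay, az], "travel": [tx, ty, tz], "jaw": jaw}, ...]. A call has 1 to 8 rows; each row shifts and turns the commanded pose from where the row before left it, along the tool's axes as they then stand; what a row does not reach is not made up. A row lasts 1/10 s, in which the tool goes at most 50 mm and 8.59 degrees, less where a joint would pass 70% of its speed; a pose out of reach is approached as far as the arm can. A call with a number of a shift or a turn outside -1 to 1 is refused whole. A call with a gripper value outside its range is refused whole. The fingers move at their own pace and stop on an object; FORCE is the grip in N (left out, the last holds). Time passes only in rows, so rows that do not move let the fingers close. It gives the time, the measured TCP pose, the force and the opening at its end, in the units of the state.
- ctrl.get_state(): the state, without advancing time (a new reading comes with each control period).
- ctrl.get_image(name): name is "side" or "top"; returns the picture (384x512x3 uint8, red, green, blue); there is no depth.
- ctrl.camera_model(name): a dict with "mtx" (3x3 intrinsics, pixels), "extrinsics" (4x4, takes a point from world to camera coordinates). Camera axes: x right, y up, looking along -z (the intrinsics and any distortion apply to the point x, -y, -z); pixel columns grow to the right and rows downward; lengths in m; the calibration is good to about 2 mm. A picture is of the moment at which its call begins. camera_model takes no time and is no camera call.
- ctrl.close_job(): hands the job in, once; it reports no verdict.
The state is a dict: "time": time; "joint_positions": joint angles; "qd": joint speeds; "joint_torque": joint torques, N m; "position": TCP position; "tool_rot": TCP orientation; "ft_force": force on the tool from outside, world axes, zero at the start; "torque": the same for the moment, N m; "grip_width": opening from 0.0 (shut) to 1.0 (fully open).
Only numpy, scipy, OpenCV 4.12 (cv2) and the standard library are available. Lean on these libraries where they do the work, as an engineer would, in place of code of your own. Each camera call takes 0.05 s, during which the arm holds its last target.

## Working session

There is one attempt and no reset: what is moved stays moved. The work goes in short steps, Python scripts to look and compute and a shell command to move; the robot and the scene stay as the last step left them, time stands still between calls to the robot, and variables do not carry over. Pictures are saved under pics/ and viewed, and the job is handed in when it is done.

```bash
ls; mkdir -p pics
python3 - <<'E'
from bench import ctrl
import cv2
s=ctrl.get_state(); print(s)
for n in("side","top"):
    im=ctrl.get_image(n); cv2.imwrite(f"pics/{n}0.png",im[:,:,::-1]); print(n,ctrl.camera_model(n))
E
```

```text
pics
{'time': 0.0, 'joint_positions': array([-1.08687254,  0.32183059, -0.07009788,  1.45169791,  0.02263505,
        1.37080521, -0.05690337]), 'qd': array([-1.00553119e-06, -7.64412945e-04, -4.25741247e-04,  9.79136745e-04,
       -5.70429544e-04,  1.45503493e-03, -6.92960495e-04]), 'joint_torque': array([ 1.45057429e-04, -4.91286707e+01, -4.03881194e-01, -3.12531745e+01,
       -6.38139085e-02,  4.37336485e-02,  1.76155627e-04]), 'position': array([0.29406573, 0.57903955, 0.22144521]), 'tool_rot': array([ 0.36683846,  1.53955764, -0.3698872 ]), 'ft_force': array([ 0.34646089,  0.59402581, -0.12154579]), 'torque': array([ 0.02705921, -0.014065  , -0.04659234]), 'grip_width': 1.0003458657138524}
side {'mtx': array([[449.68048375,   0.        , 265.00293462],
       [  0.        , 449.68048375, 188.95451163],
       [  0.        ,   0.        ,   1.        ]]), 'extrinsics': array([[ 0.91784515, -0.39607582, -0.02615766, -0.48824018],
       [ 0.21788246,  0.44763321,  0.86726683, -0.25724044],
       [-0.33179438, -0.80171595,  0.49715594, -1.10781634],
       [ 0.        ,  0.        ,  0.        ,  1.        ]])}
top {'mtx': array([[381.26527524,   0.        , 252.32360743],
       [  0.        , 381.26527524, 197.46536361],
       [  0.        ,   0.        ,   1.        ]]), 'extrinsics': array([[ 0.00385546, -0.99997983, -0.00504736,  0.05880966],
       [ 0.98937685,  0.00308098,  0.14534082, -0.57715858],
       [-0.14532234, -0.0055541 ,  0.98936877, -1.01564477],
       [ 0.        ,  0.        ,  0.        ,  1.        ]])}
```

View pics/side0.png

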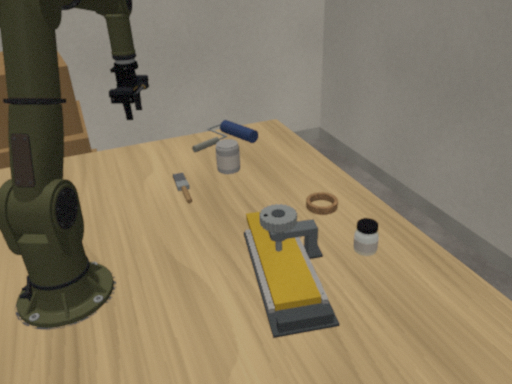

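View pics/top0.png

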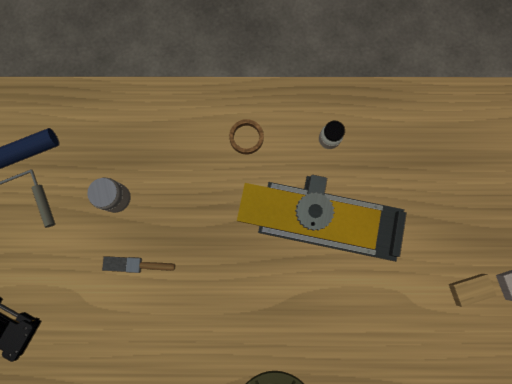

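Top view: wheel at about (315,211), dot at (312,224), post toward +x, board's +y end to the left at x≈240 px, tape roll (247,137), jar (333,133), brush (140,265), tin (105,193). Next step is measuring these.

```bash
cat > h.py <<'E'
import numpy as np,cv2
from bench import ctrl
def ray(n,uv,z):
    m=ctrl.camera_model(n);K=m["mtx"];T=m["extrinsics"];R=T[:3,:3];t=T[:3,3]
    d=np.array([(uv[0]-K[0,2])/K[0,0],-(uv[1]-K[1,2])/K[1,1],-1.])
    c=-R.T@t; d=R.T@d; return c+d*(z-c[2])/d[2]
def proj(n,p):
    m=ctrl.camera_model(n);K=m["mtx"];T=m["extrinsics"]
    q=T[:3,:3]@np.asarray(p)+T[:3,3]; return np.array([K[0,2]+K[0,0]*q[0]/-q[2],K[1,2]+K[1,1]*q[1]/q[2]])
def yellow(im):
    h=cv2.cvtColor(im,cv2.COLOR_RGB2HSV); m=cv2.inRange(h,(18,200,90),(32,255,255)); 
    return cv2.morphologyEx(m,cv2.MORPH_OPEN,np.ones((3,3),np.uint8))
E
python3 - <<'E'
from h import *
im=cv2.imread("pics/top0.png")[:,:,::-1].copy()
m=yellow(im); c=max(cv2.findContours(m,0,2)[0],key=cv2.contourArea) 
pts=np.vstack([q for q in cv2.findContours(m,0,2)[0] if cv2.contourArea(q)>100])
w=np.array([ray("top",p[0],.028)[:2] for p in pts])
r=cv2.minAreaRect((w*1000).astype(np.float32)); print("board rect mm",r, cv2.boxPoints(r))
g=cv2.cvtColor(im,cv2.COLOR_RGB2GRAY)
big=cv2.resize(im[180:245,270:360],None,fx=8,fy=8,interpolation=cv2.INTER_CUBIC); cv2.imwrite("pics/wh.png",big[:,:,::-1])
s=cv2.imread("pics/side0.png"); cv2.imwrite("pics/sidec.png",cv2.resize(s[190:340,230:390],None,fx=5,fy=4 and 5*0.8)) if 0 else cv2.imwrite("pics/sidec.png",cv2.resize(s[195:335,235:395],None,fx=4,fy=4,interpolation=cv2.INTER_CUBIC))
E
```

```text
board rect mm ((529.1350708007812, -96.57231140136719), (387.956787109375, 108.05204772949219), 78.48466491699219) [[ 437.4726  -275.86096]
 [ 543.3497  -297.4314 ]
 [ 620.79755   82.71634]
 [ 514.9205   104.28677]]
```

View pics/wh.png

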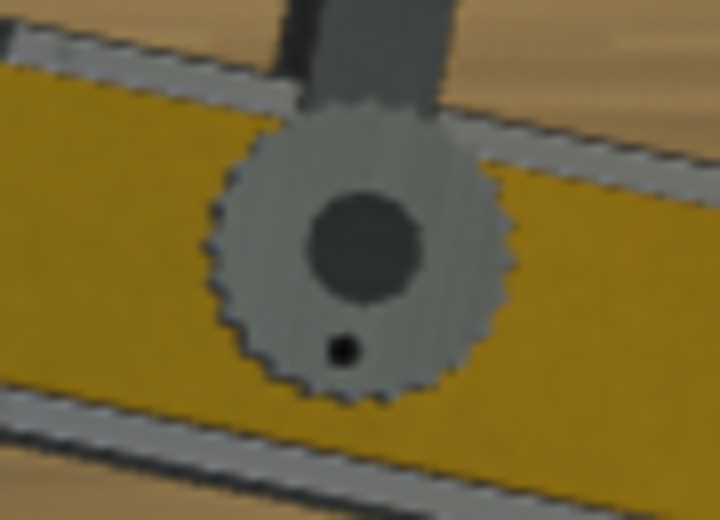

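View pics/sidec.png

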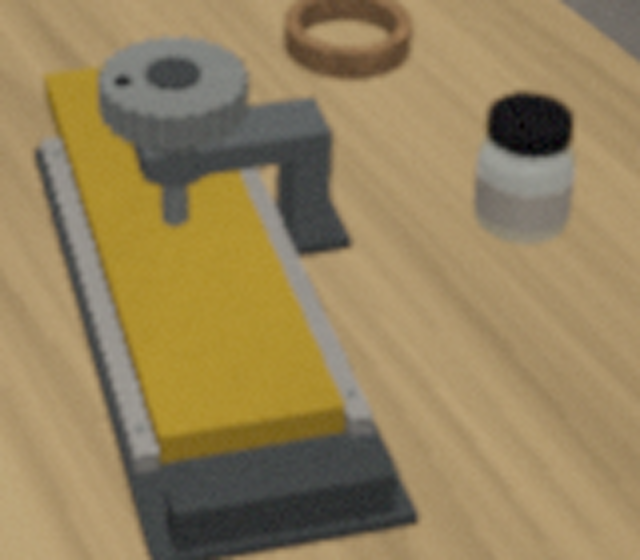

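Run:
```python
from h import *
from scipy.spatial.transform import Rotation as Ro
s=ctrl.get_state(); print(Ro.from_rotvec(s["tool_rot"]).as_matrix().round(3))
print("wheel top", ray("top",(315.2,211),.141), "dot",ray("top",(270+343/8,180+351/8),.141))
# wheel side view: centre ~ (235+173/4,195+86/4)
print("side wheel", ray("side",(235+174/4,195+88/4),.141))
print("side dot", ray("side",(235+123/4,195+80/4),.141))
im=cv2.imread("pics/top0.png")[:,:,::-1].copy()
g=cv2.cvtColor(im,cv2.COLOR_RGB2HSV)
m=((g[:,:,1]<50)&(g[:,:,2]>60)&(g[:,:,2]<150)).astype(np.uint8)*255
cc=cv2.medianBlur(im[:,:,1].copy(),3)
print(cv2.HoughCircles(cv2.resize(im[180:245,270:360,0],None,fx=4,fy=4),cv2.HOUGH_GRADIENT,2,400,param1=100,param2=20,minRadius=60,maxRadius=85))
for n,p,z in(("tape",(247,137),.025),("jar",(334,131),.085),("tin",(105,193),.105),("brushL",(103,264),.01),("brushR",(175,267),.01)): print(n,ray("top",p,z).round(3))
y=np.radians(-11.5); ex=np.array([np.cos(y),np.sin(y)]); ey=np.array([-np.sin(y),np.cos(y)])
c=np.array([.529,-.0966]); print("end",c+.195*ey,"final end",c+.15*ey, "stop",c-.24*ey)
print(proj("top",(*(c+.195*ey),.028)),proj("side",(*(c+.195*ey),.028)),proj("side",(*(c-.195*ey),.028)))
```

```text
[[-0.001  0.453  0.892]
 [-0.002  0.892 -0.453]
 [-1.    -0.002  0.   ]]
wheel top [ 0.52877021 -0.09693827  0.141     ] dot [ 0.49656669 -0.09051659  0.141     ]
side wheel [ 0.52498747 -0.11054976  0.141     ]
side dot [ 0.49987005 -0.08838437  0.141     ]
[[[183.  127.   79.4]]]
tape [0.756 0.077 0.025]
jar [ 0.755 -0.162  0.085]
tin [0.578 0.446 0.105]
brushL [0.392 0.478 0.01 ]
brushR [0.385 0.276 0.01 ]
end [0.56787675 0.09448532] final end [0.55890519 0.05038871] stop [ 0.4811517  -0.33178193]
[240.35312688 201.36484248] [263.29005124 211.11688282] [297.8037655  300.70689205]
```

```bash
R='{"rot":[1,0,0],"travel":[0,0,0],"jaw":1}'; python3 -m jog '[{"rot":[1,0,0],"travel":[0,0,0],"jaw":1},{"rot":[1,0,0],"travel":[0,0,0],"jaw":1},{"rot":[1,0,0],"travel":[0,0,0],"jaw":1},{"rot":[1,0,0],"travel":[0,0,0],"jaw":1},{"rot":[1,0,0],"travel":[0,0,0],"jaw":1},{"rot":[1,0,0],"travel":[0,0,0],"jaw":1},{"rot":[1,0,0],"travel":[0,0,0],"jaw":1},{"rot":[1,0,0],"travel":[0,0,0],"jaw":1}]' 20
python3 -m jog '[{"rot":[1,0,0],"travel":[0,0,0],"jaw":1},{"rot":[1,0,0],"travel":[0,0,0],"jaw":1},{"rot":[1,0,0],"travel":[0,0,0],"jaw":1},{"rot":[1,0,0],"travel":[0,0,0],"jaw":1},{"rot":[1,0,0],"travel":[0,0,0],"jaw":1},{"rot":[1,0,0],"travel":[0,0,0],"jaw":1},{"rot":[0.9,0,0],"travel":[0,0,0],"jaw":1},{"rot":[0,0,0],"travel":[0,0,0],"jaw":1}]'
cat >> h.py <<'E'
from scipy.spatial.transform import Rotation as Ro
C=np.array([.529,-.097]); Y=np.radians(-11.4); EX=np.array([np.cos(Y),np.sin(Y)]); EY=np.array([-np.sin(Y),np.cos(Y)])
def jig(s=None):
    s=s or ctrl.get_state(); p=s["position"]; d=p[:2]-C
    M=Ro.from_rotvec(s["tool_rot"]).as_matrix()
    f=s["ft_force"]
    print("t %.2f jig mm x %.1f y %.1f z %.1f"%(s["time"],d@EX*1e3,d@EY*1e3,p[2]*1e3),"ang %.1f r %.1f"%(np.degrees(np.arctan2(d@EY,d@EX)),np.hypot(*d)*1e3),"F jig %.1f %.1f %.1f"%(f[:2]@EX,f[:2]@EY,f[2]),"tooly yaw %.2f"%np.degrees(np.arctan2(M[1,1],M[0,1])),"down",M[:,0].round(3),"grip %.2f"%s["grip_width"])
E
python3 -c "
from h import *
jig();print(ctrl.get_state()['joint_positions'])"
```

```text
time: 0.9
position: [0.2941, 0.5793, 0.2219]
tool_rot: [0.909, 1.372, -0.911]
ft_force: [-0.4, 0.1, 0.2]
grip_width: 0.354
time: 1.7
position: [0.2942, 0.5793, 0.222]
tool_rot: [1.354, 1.108, -1.355]
ft_force: [-0.0, -0.1, -0.5]
grip_width: 0.004
t 1.70 jig mm x -363.9 y 616.5 z 222.0 ang 120.5 r 715.9 F jig 0.0 -0.1 -0.5 tooly yaw -11.43 down [-0.    -0.001 -1.   ] grip 0.00
[-1.21921105  0.31859931  0.09848922  1.45672104 -0.03126768  1.36883078
 -1.31878949]
```

```bash
python3 -m jog '[{"rot":[0,0,0],"travel":[0,0.087,0.127],"jaw":1},{"rot":[0,0,0],"travel":[0,0.087,0.127],"jaw":1},{"rot":[0,0,0],"travel":[0,0.087,0.127],"jaw":1},{"rot":[0,0,0],"travel":[0,0.087,0.127],"jaw":1},{"rot":[0,0,0],"travel":[0,0.087,0.127],"jaw":1},{"rot":[0,0,0],"travel":[0,0.087,0.127],"jaw":1},{"rot":[0,0,0],"travel":[0,0.087,0.127],"jaw":1}]'
python3 -m jog '[{"rot":[0,0,0],"travel":[0,0.087,0.127],"jaw":1},{"rot":[0,0,0],"travel":[0,0.087,0.127],"jaw":1},{"rot":[0,0,0],"travel":[0,0.087,0.127],"jaw":1},{"rot":[0,0,0],"travel":[0,0.087,0.127],"jaw":1},{"rot":[0,0,0],"travel":[0,0.087,0.127],"jaw":1},{"rot":[0,0,0],"travel":[0,0.087,0.127],"jaw":1},{"rot":[0,0,0],"travel":[0,0.087,0.127],"jaw":1},{"rot":[0,0,0],"travel":[0,0,0],"jaw":1}]'
python3 -c "
from h import *
jig();print(ctrl.get_state()['joint_positions'])
for n in ('side','top'): cv2.imwrite('pics/%s1.png'%n,ctrl.get_image(n)[:,:,::-1])"
```

```text
time: 2.4
position: [0.4209, 0.2801, 0.2225]
tool_rot: [1.353, 1.11, -1.353]
ft_force: [0.5, 0.1, 0.3]
grip_width: 0.005
time: 3.2
position: [0.5479, -0.0239, 0.2229]
tool_rot: [1.359, 1.099, -1.361]
ft_force: [-1.1, 0.6, -0.4]
grip_width: 0.008
t 3.20 jig mm x 4.1 y 75.4 z 222.9 ang 86.9 r 75.5 F jig -1.2 0.3 -0.4 tooly yaw -11.93 down [ 0.001 -0.004 -1.   ] grip 0.01
[-0.58547882  0.10769013  0.62513195  1.72737122 -0.06046621  1.32557405
 -0.15678758]
```

View pics/side1.png

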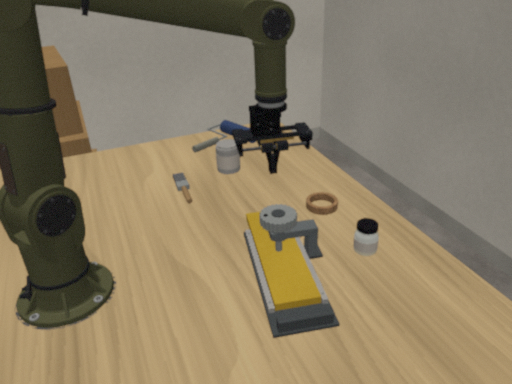

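View pics/top1.png

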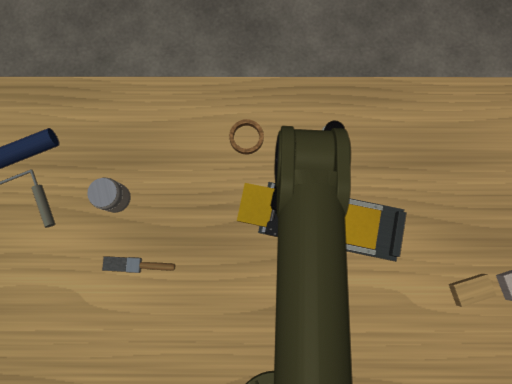

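```bash
python3 -m jog '[{"rot":[0,0,0],"travel":[0,0,0],"jaw":1},{"rot":[0,0,0],"travel":[0,0,0],"jaw":1}]'; python3 -c "
from h import *
jig()"
python3 -m jog '[{"rot":[0,0,0],"travel":[0.085,0,0],"jaw":1},{"rot":[0,0,0],"travel":[0.085,0,0],"jaw":1},{"rot":[0,0,0],"travel":[0.085,0,0],"jaw":1},{"rot":[0,0,0],"travel":[0.085,0,0],"jaw":1},{"rot":[0,0,0],"travel":[0,0,0],"jaw":1},{"rot":[0,0,0],"travel":[0,0,0],"jaw":1}]'; python3 -c "
from h import *
jig()"
```

```text
time: 3.5
position: [0.5465, -0.0137, 0.2224]
tool_rot: [1.352, 1.111, -1.352]
ft_force: [0.2, -0.9, 0.2]
grip_width: 0.006
t 3.50 jig mm x 0.7 y 85.1 z 222.4 ang 89.5 r 85.1 F jig 0.4 -0.8 0.2 tooly yaw -11.22 down [-0.     0.001 -1.   ] grip 0.01
time: 4.1
position: [0.5468, -0.0146, 0.1209]
tool_rot: [1.353, 1.11, -1.353]
ft_force: [1.0, 0.5, 0.1]
grip_width: 0.008
t 4.10 jig mm x 1.2 y 84.3 z 120.9 ang 89.2 r 84.3 F jig 0.9 0.7 0.1 tooly yaw -11.31 down [-0.  0. -1.] grip 0.01
```

```bash
python3 -m jog '[{"rot":[0,0,0],"travel":[0,0,0.04],"jaw":1},{"rot":[0,0,0],"travel":[0,0,0.03],"jaw":1},{"rot":[0,0,0],"travel":[0,0,0],"jaw":1},{"rot":[0,0,0],"travel":[0,0,0],"jaw":1}]'; python3 -c "
from h import *
jig()"
python3 -m jog '[{"rot":[0,0,0],"travel":[0,0,0.007],"jaw":1},{"rot":[0,0,0],"travel":[0,0,0.007],"jaw":1},{"rot":[0,0,0],"travel":[0,0,0],"jaw":1},{"rot":[0,0,0],"travel":[0,0,0],"jaw":1}]'; python3 -c "
from h import *
jig()"
python3 -m jog '[{"rot":[0,0,0],"travel":[0,0,0.007],"jaw":1},{"rot":[0,0,0],"travel":[0,0,0],"jaw":1},{"rot":[0,0,0],"travel":[0,0,0],"jaw":1}]'; python3 -c "
from h import *
jig()"
```

```text
time: 4.5
position: [0.543, -0.0369, 0.1213]
tool_rot: [1.356, 1.107, -1.354]
ft_force: [0.2, -0.2, 0.1]
grip_width: 0.008
t 4.50 jig mm x 1.9 y 61.7 z 121.3 ang 88.3 r 61.7 F jig 0.3 -0.2 0.1 tooly yaw -11.48 down [ 0.001  0.    -1.   ] grip 0.01
time: 4.9
position: [0.5424, -0.0384, 0.1208]
tool_rot: [1.355, 1.11, -1.352]
ft_force: [1.1, 5.9, 2.3]
grip_width: 0.007
t 4.90 jig mm x 1.5 y 60.0 z 120.8 ang 88.5 r 60.1 F jig -0.1 6.0 2.3 tooly yaw -11.34 down [ 0.001  0.002 -1.   ] grip 0.01
time: 5.2
position: [0.5424, -0.0385, 0.1209]
tool_rot: [1.357, 1.112, -1.35]
ft_force: [1.8, 8.7, 1.6]
grip_width: 0.005
t 5.20 jig mm x 1.5 y 60.0 z 120.9 ang 88.5 r 60.0 F jig 0.1 8.9 1.6 tooly yaw -11.26 down [ 0.002  0.004 -1.   ] grip 0.00
```

```bash
python3 -m jog '[{"rot":[0,0,0],"travel":[0,-0.027,0],"jaw":1},{"rot":[0,0,0],"travel":[0,-0.027,0],"jaw":1},{"rot":[0,0,0],"travel":[0,-0.038,0.005],"jaw":1},{"rot":[0,0,0],"travel":[0,-0.035,0.015],"jaw":1}]'; python3 -c "
from h import *
jig()
cv2.imwrite('pics/side2.png',cv2.resize(ctrl.get_image('side')[150:290,200:360,::-1],None,fx=4,fy=4))"
```

```text
time: 5.6
position: [0.503, -0.0405, 0.1208]
tool_rot: [1.354, 1.108, -1.353]
ft_force: [1.8, 1.6, 0.7]
grip_width: 0.007
t 5.60 jig mm x -36.7 y 50.2 z 120.8 ang 126.2 r 62.2 F jig 1.5 1.9 0.7 tooly yaw -11.34 down [ 0.001 -0.001 -1.   ] grip 0.01
```

View pics/side2.png

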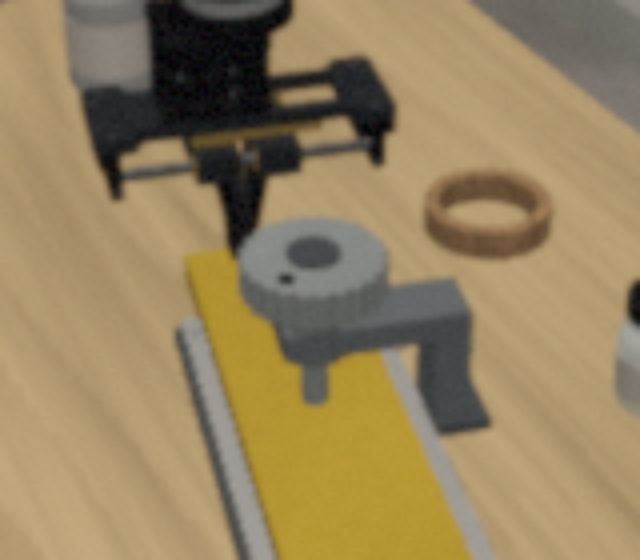

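```bash
cat >> h.py <<'E'
def dot(name,turns=0):
    im=ctrl.get_image('side'); cv2.imwrite('pics/%s.png'%name,cv2.resize(im[150:290,200:360,::-1],None,fx=4,fy=4,interpolation=cv2.INTER_CUBIC))
    z=.141+.003*turns
    # rectify wheel face: sample plane patch x,y +-50mm at 0.5mm
    m=ctrl.camera_model('side')
    src=[];dst=[]
    for a,b in((-50,-50),(50,-50),(50,50),(-50,50)):
        q=C+EX*a/1e3+EY*b/1e3; src.append(proj('side',(*q,z))); dst.append(((a+50)*2,(50-b)*2))
    H=cv2.getPerspectiveTransform(np.float32(src),np.float32(dst))
    r=cv2.warpPerspective(im,H,(200,200),flags=cv2.INTER_CUBIC); v=r.max(2)
    yy,xx=np.mgrid[:200,:200]; X=xx/2-50;Yj=50-yy/2; R=np.hypot(X,Yj)
    mk=((v<45)&(R>24)&(R<41)).astype(np.uint8)
    n,l,st,c=cv2.connectedComponentsWithStats(mk)
    for i in range(1,n):
        if st[i,4]>25:
            x,y=c[i][0]/2-50,50-c[i][1]/2
            a=np.degrees(np.arctan2(y,x)); print("dark blob r %.1f area %d ang %.1f  wheel turn rel %.1f deg mod 360"%(np.hypot(x,y),st[i,4]/4,a,(a-180)%360))
    cv2.imwrite('pics/%s_r.png'%name,cv2.resize(r[:,:,::-1],None,fx=2,fy=2))
E
python3 - <<'E'
from h import *
jig(); dot("s3")
E
```

```text
t 5.65 jig mm x -38.8 y 48.7 z 120.4 ang 128.6 r 62.3 F jig -2.0 1.2 1.8 tooly yaw -11.45 down [-0.002 -0.    -1.   ] grip 0.01
```

View pics/s3_r.png

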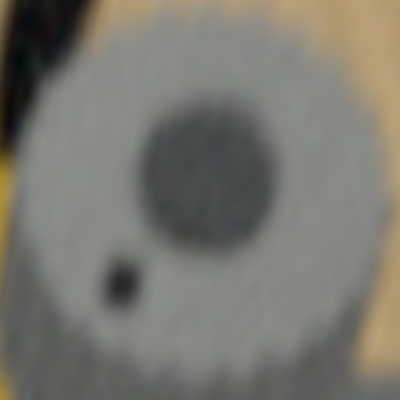

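```bash
sed -i 's/^C=.*; Y=/C=np.array([.5294,-.095]); Y=/; ' h.py; sed -i "s/x,y=c\[i\]\[0\]\/2-50,50-c\[i\]\[1\]\/2/x,y=c[i][0]\/2-50-OX,50-c[i][1]\/2-OY/; s/^def dot/OX,OY=1.3,3.5\ndef dot/; s/R=np.hypot(X,Yj)/R=np.hypot(X-OX,Yj-OY)/; s/v<45/v<75/" h.py
python3 -m jog '[{"rot":[0,0,0],"travel":[0,-0.01,0.022],"jaw":1},{"rot":[0,0,0],"travel":[0,-0.023,0.03],"jaw":1},{"rot":[0,0,0],"travel":[0,-0.015,0.035],"jaw":1},{"rot":[0,0,0],"travel":[0,-0.005,0.038],"jaw":1}]'; python3 -c "
from h import *
jig();dot('s4')"
python3 -m jog '[{"rot":[0,0,0],"travel":[0,0,0.033],"jaw":1},{"rot":[0,0,0],"travel":[0,0,0.033],"jaw":1},{"rot":[0,0,0],"travel":[0,0.005,0.038],"jaw":1},{"rot":[0,0,0],"travel":[0,0.015,0.035],"jaw":1}]'; python3 -c "
from h import *
jig();dot('s5')"
```

```text
time: 6.1
position: [0.4772, -0.0738, 0.1199]
tool_rot: [1.353, 1.114, -1.358]
ft_force: [-6.4, 5.4, 5.7]
grip_width: 0.006
t 6.10 jig mm x -55.4 y 10.5 z 119.9 ang 169.3 r 56.4 F jig -7.4 4.0 5.7 tooly yaw -11.39 down [-0.006  0.002 -1.   ] grip 0.01
dark blob r 33.5 area 47 ang -79.9  wheel turn rel 100.1 deg mod 360
time: 6.55
position: [0.4735, -0.1183, 0.1196]
tool_rot: [1.351, 1.113, -1.362]
ft_force: [-6.4, -0.6, 2.5]
grip_width: 0.007
t 6.55 jig mm x -50.2 y -33.9 z 119.6 ang -146.0 r 60.6 F jig -6.1 -1.9 2.5 tooly yaw -11.49 down [-0.008 -0.    -1.   ] grip 0.01
dark blob r 26.1 area 1230 ang 133.9  wheel turn rel 313.9 deg mod 360
dark blob r 33.5 area 40 ang -25.6  wheel turn rel 154.4 deg mod 360
```

View pics/s5.png

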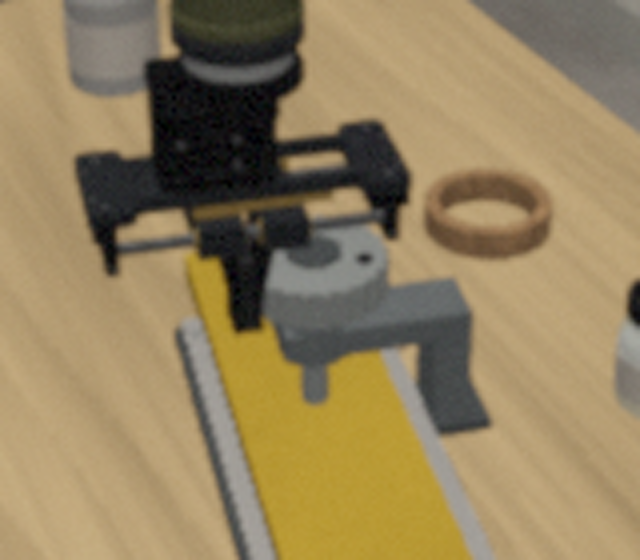

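View pics/s4_r.png

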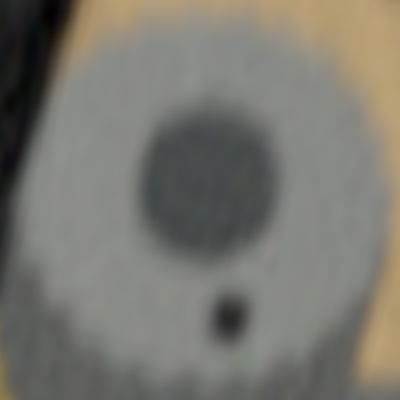

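```bash
python3 -m jog '[{"rot":[0,0,0],"travel":[0,0.03,0.03],"jaw":1},{"rot":[0,0,0],"travel":[0,0.03,0.023],"jaw":1},{"rot":[0,0,0],"travel":[0,0.035,0.015],"jaw":1},{"rot":[0,0,0],"travel":[0,0.038,0.005],"jaw":1}]'; python3 -c "
from h import *
jig();dot('s6')"
python3 -m jog '[{"rot":[0,0,0],"travel":[0,0.053,0],"jaw":1},{"rot":[0,0,0],"travel":[0,0.038,-0.005],"jaw":1},{"rot":[0,0,0],"travel":[0,0.035,-0.015],"jaw":1},{"rot":[0,0,0],"travel":[0,0.03,-0.023],"jaw":1}]'; python3 -c "
from h import *
jig();dot('s7')"
```

```text
time: 7.0
position: [0.5107, -0.1498, 0.1199]
tool_rot: [1.352, 1.106, -1.361]
ft_force: [-4.7, -5.4, -0.3]
grip_width: 0.009
t 7.00 jig mm x -7.5 y -57.4 z 119.9 ang -97.4 r 57.9 F jig -3.6 -6.2 -0.3 tooly yaw -11.60 down [-0.003 -0.004 -1.   ] grip 0.01
dark blob r 12.6 area 1744 ang -4.7  wheel turn rel 175.3 deg mod 360
dark blob r 33.9 area 69 ang 170.3  wheel turn rel 350.3 deg mod 360
dark blob r 25.1 area 23 ang -151.8  wheel turn rel 28.2 deg mod 360
time: 7.45
position: [0.5618, -0.1457, 0.1206]
tool_rot: [1.354, 1.103, -1.357]
ft_force: [0.0, -3.5, -0.7]
grip_width: 0.005
t 7.45 jig mm x 41.8 y -43.3 z 120.6 ang -46.1 r 60.2 F jig 0.7 -3.4 -0.7 tooly yaw -11.56 down [ 0.001 -0.004 -1.   ] grip 0.01
dark blob r 29.9 area 450 ang 142.1  wheel turn rel 322.1 deg mod 360
dark blob r 28.8 area 449 ang 25.6  wheel turn rel 205.6 deg mod 360
```

View pics/s7.png

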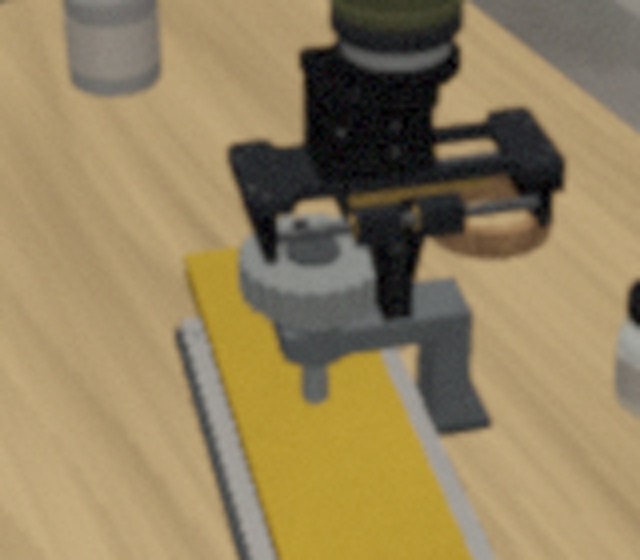

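```bash
python3 -m jog '[{"rot":[0,0,0],"travel":[0,0.023,-0.03],"jaw":1},{"rot":[0,0,0],"travel":[0,0.015,-0.035],"jaw":1},{"rot":[0,0,0],"travel":[0,0.005,-0.038],"jaw":1},{"rot":[0,0,0],"travel":[0,0,-0.067],"jaw":1}]'; python3 -c "
from h import *
jig();dot('s8')"
python3 -m jog '[{"rot":[0,0,0],"travel":[0,-0.005,-0.038],"jaw":1},{"rot":[0,0,0],"travel":[0,-0.015,-0.035],"jaw":1},{"rot":[0,0,0],"travel":[0,-0.023,-0.03],"jaw":1},{"rot":[0,0,0],"travel":[0,-0.03,-0.023],"jaw":1}]'; python3 -c "
from h import *
jig();dot('s9')"
```

```text
time: 7.9
position: [0.5874, -0.0976, 0.1218]
tool_rot: [1.358, 1.098, -1.351]
ft_force: [9.7, -4.3, -1.4]
grip_width: 0.005
t 7.90 jig mm x 57.4 y 8.9 z 121.8 ang 8.8 r 58.1 F jig 10.3 -2.3 -1.4 tooly yaw -11.57 down [ 0.009 -0.004 -1.   ] grip 0.01
dark blob r 33.6 area 39 ang 149.5  wheel turn rel 329.5 deg mod 360
time: 8.35
position: [0.5723, -0.0509, 0.1217]
tool_rot: [1.357, 1.107, -1.348]
ft_force: [-0.1, 0.7, 0.3]
grip_width: 0.006
t 8.35 jig mm x 33.4 y 51.7 z 121.7 ang 57.2 r 61.6 F jig -0.2 0.7 0.3 tooly yaw -11.30 down [ 0.006  0.002 -1.   ] grip 0.01
dark blob r 30.3 area 49 ang -149.1  wheel turn rel 30.9 deg mod 360
```

View pics/s9.png

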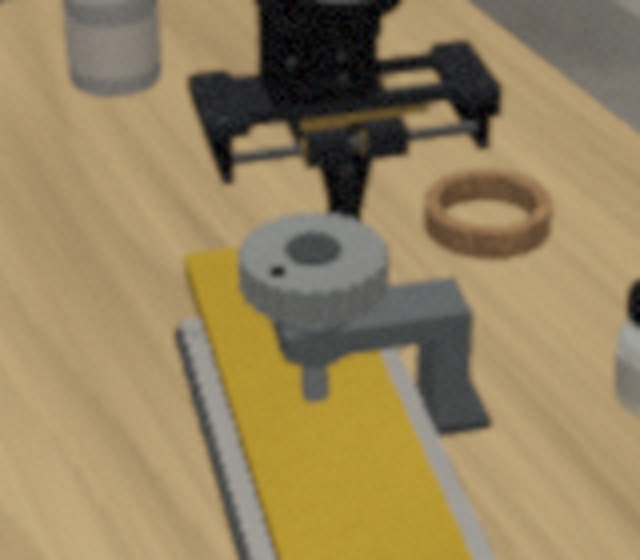

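View pics/s8.png

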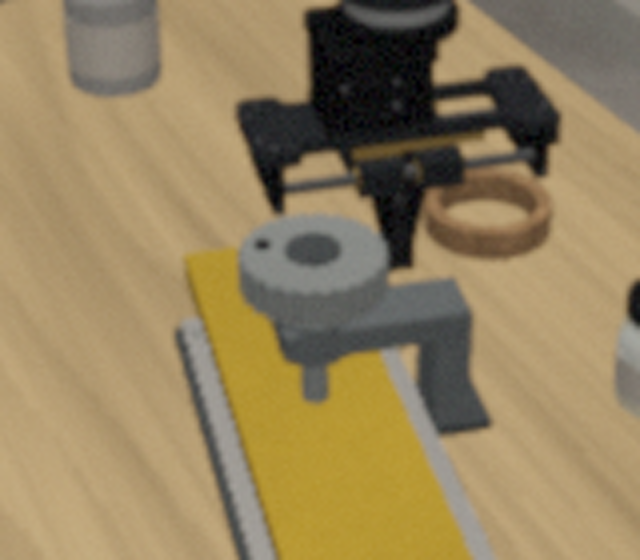

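```bash
python3 -m jog '[{"rot":[0,0,0],"travel":[0,-0.037,-0.007],"jaw":1},{"rot":[0,0,0],"travel":[0,-0.037,-0.005],"jaw":1},{"rot":[0,0,0],"travel":[0,-0.053,0],"jaw":1},{"rot":[0,0,0],"travel":[0,-0.037,0.005],"jaw":1}]'; python3 -c "
from h import *
jig();dot('s10',1)"
python3 -m jog '[{"rot":[0,0,0],"travel":[0,-0.035,0.014],"jaw":1},{"rot":[0,0,0],"travel":[0,-0.03,0.023],"jaw":1},{"rot":[0,0,0],"travel":[0,-0.023,0.03],"jaw":1},{"rot":[0,0,0],"travel":[0,-0.014,0.035],"jaw":1}]'; python3 -c "
from h import *
jig();dot('s11',1)"
```

```text
time: 8.8
position: [0.5221, -0.0377, 0.1211]
tool_rot: [1.357, 1.112, -1.349]
ft_force: [1.1, 7.0, 2.0]
grip_width: 0.001
t 8.80 jig mm x -18.5 y 54.7 z 121.1 ang 108.7 r 57.7 F jig -0.3 7.1 2.0 tooly yaw -11.26 down [ 0.002  0.005 -1.   ] grip 0.00
dark blob r 33.7 area 42 ang -89.7  wheel turn rel 90.3 deg mod 360
time: 9.25
position: [0.4823, -0.0615, 0.1202]
tool_rot: [1.354, 1.119, -1.355]
ft_force: [-6.8, 8.3, 9.8]
grip_width: 0.006
t 9.25 jig mm x -52.7 y 23.5 z 120.2 ang 156.0 r 57.8 F jig -8.3 6.8 9.8 tooly yaw -11.26 down [-0.007  0.006 -1.   ] grip 0.01
dark blob r 33.2 area 41 ang -32.2  wheel turn rel 147.8 deg mod 360
```

```bash
python3 -m jog '[{"rot":[0,0,0],"travel":[0,-0.005,0.037],"jaw":1},{"rot":[0,0,0],"travel":[0,0,0.067],"jaw":1},{"rot":[0,0,0],"travel":[0,0.005,0.037],"jaw":1},{"rot":[0,0,0],"travel":[0,0.014,0.035],"jaw":1}]'; python3 -c "
from h import *
jig();dot('s12',1)"
python3 -m jog '[{"rot":[0,0,0],"travel":[0,0.023,0.03],"jaw":1},{"rot":[0,0,0],"travel":[0,0.03,0.023],"jaw":1},{"rot":[0,0,0],"travel":[0,0.035,0.014],"jaw":1},{"rot":[0,0,0],"travel":[0,0.037,0.005],"jaw":1}]'; python3 -c "
from h import *
jig();dot('s13',1.6)"
```

```text
time: 9.7
position: [0.4741, -0.119, 0.1198]
tool_rot: [1.351, 1.116, -1.363]
ft_force: [-8.7, -0.9, 6.1]
grip_width: 0.006
t 9.70 jig mm x -49.4 y -34.4 z 119.8 ang -145.1 r 60.3 F jig -8.4 -2.6 6.1 tooly yaw -11.47 down [-0.01   0.002 -1.   ] grip 0.01
dark blob r 23.7 area 1334 ang 132.3  wheel turn rel 312.3 deg mod 360
time: 10.15
position: [0.5095, -0.1493, 0.1199]
tool_rot: [1.353, 1.109, -1.36]
ft_force: [-4.3, -4.5, 1.5]
grip_width: 0.009
t 10.15 jig mm x -8.8 y -57.2 z 119.9 ang -98.7 r 57.8 F jig -3.3 -5.2 1.5 tooly yaw -11.57 down [-0.004 -0.001 -1.   ] grip 0.01
dark blob r 38.9 area 72 ang 89.8  wheel turn rel 269.8 deg mod 360
dark blob r 31.4 area 175 ang 133.9  wheel turn rel 313.9 deg mod 360
dark blob r 18.0 area 1619 ang -38.7  wheel turn rel 141.3 deg mod 360
dark blob r 35.5 area 64 ang -178.0  wheel turn rel 2.0 deg mod 360
```

View pics/s13.png

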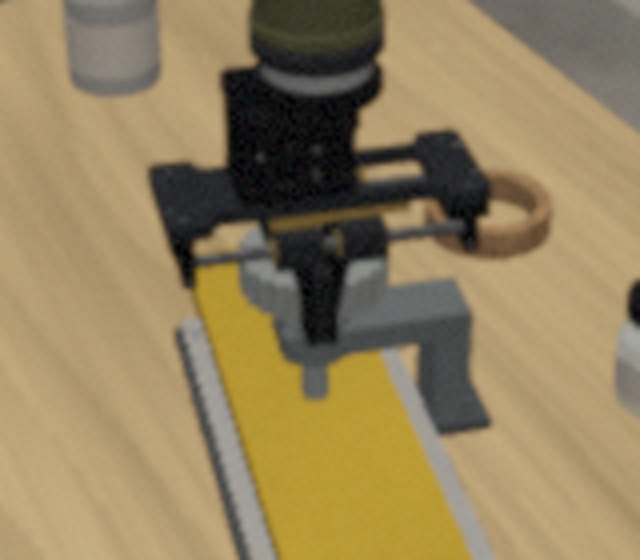

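```bash
python3 -m jog '[{"rot":[0,0,0],"travel":[0,0.053,0],"jaw":1},{"rot":[0,0,0],"travel":[0,0.037,-0.005],"jaw":1},{"rot":[0,0,0],"travel":[0,0.035,-0.014],"jaw":1},{"rot":[0,0,0],"travel":[0,0.03,-0.023],"jaw":1},{"rot":[0,0,0],"travel":[0,0.02,-0.026],"jaw":1},{"rot":[0,0,0],"travel":[0,0,0],"jaw":1}]'; python3 -c "
from h import *
jig();dot('s14',1.9)"
```

```text
time: 10.8
position: [0.5699, -0.1393, 0.121]
tool_rot: [1.354, 1.101, -1.352]
ft_force: [6.8, -5.6, -3.6]
grip_width: 0.002
t 10.80 jig mm x 48.5 y -35.4 z 121.0 ang -36.1 r 60.1 F jig 7.8 -4.1 -3.6 tooly yaw -11.44 down [ 0.005 -0.005 -1.   ] grip 0.00
dark blob r 30.6 area 351 ang 125.6  wheel turn rel 305.6 deg mod 360
dark blob r 24.6 area 13 ang 86.5  wheel turn rel 266.5 deg mod 360
dark blob r 31.5 area 117 ang 44.5  wheel turn rel 224.5 deg mod 360
dark blob r 38.6 area 59 ang 10.1  wheel turn rel 190.1 deg mod 360
dark blob r 33.0 area 42 ang -179.5  wheel turn rel 0.5 deg mod 360
```

View pics/s14.png

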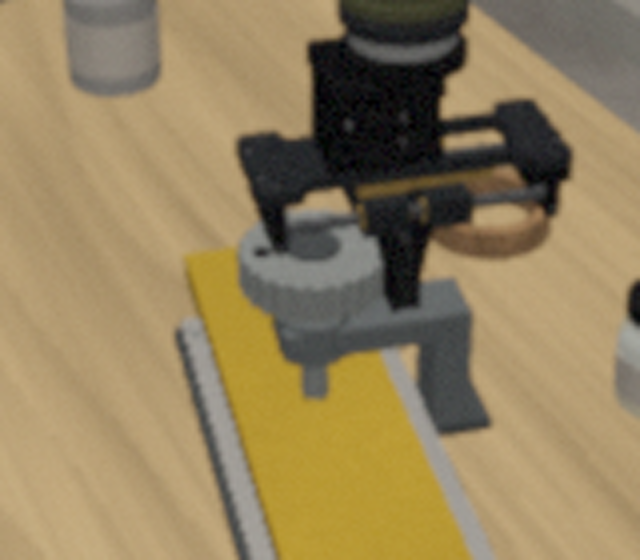

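```bash
python3 -m jog '[{"rot":[0,0,0],"travel":[0,0.04,0.025],"jaw":1},{"rot":[0,0,0],"travel":[0,0.06,0.04],"jaw":1},{"rot":[0,0,0],"travel":[-0.1,0,0],"jaw":1},{"rot":[0,0,0],"travel":[-0.16,0,0],"jaw":1},{"rot":[0,0,0],"travel":[-0.1,0,-0.16],"jaw":1},{"rot":[0,0,0],"travel":[0,0,-0.16],"jaw":1},{"rot":[0,0,0],"travel":[0,-0.08,-0.16],"jaw":1},{"rot":[0,0,0],"travel":[0,-0.08,-0.14],"jaw":1}]'; python3 -c "
from h import *
jig();dot('s15',2)"
```

```text
time: 11.65
position: [0.5819, 0.0229, 0.2248]
tool_rot: [1.354, 1.109, -1.354]
ft_force: [0.6, 1.3, 0.5]
grip_width: 0.005
t 11.65 jig mm x 28.2 y 126.0 z 224.8 ang 77.4 r 129.1 F jig 0.3 1.4 0.5 tooly yaw -11.40 down [-0.  0. -1.] grip 0.00
dark blob r 33.1 area 45 ang -179.0  wheel turn rel 1.0 deg mod 360
```

```bash
python3 -m jog '[{"rot":[0,0,0],"travel":[0,-0.06,-0.16],"jaw":1},{"rot":[0,0,0],"travel":[0,0,-0.06],"jaw":1},{"rot":[0,0,0],"travel":[0,0,0],"jaw":1},{"rot":[0,0,0],"travel":[0,0,0],"jaw":1}]'; python3 -c "
from h import *
jig();dot('s16',2); im=ctrl.get_image('side');cv2.imwrite('pics/side16.png',im[:,:,::-1]);im=ctrl.get_image('top');cv2.imwrite('pics/top16.png',im[:,:,::-1])"
```

```text
time: 12.1
position: [0.578, 0.0867, 0.2248]
tool_rot: [1.353, 1.108, -1.355]
ft_force: [1.4, 0.8, -0.2]
grip_width: 0.007
t 12.10 jig mm x 11.8 y 187.8 z 224.8 ang 86.4 r 188.1 F jig 1.2 1.1 -0.2 tooly yaw -11.41 down [-0.    -0.001 -1.   ] grip 0.01
dark blob r 33.2 area 48 ang -178.9  wheel turn rel 1.1 deg mod 360
```

View pics/s16_r.png

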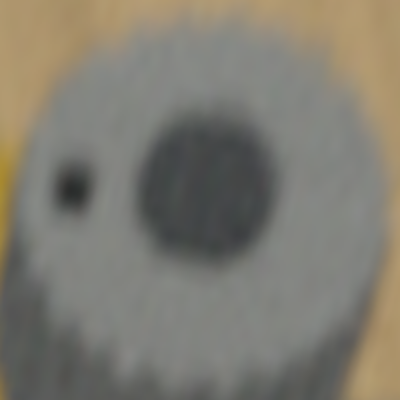

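View pics/side16.png

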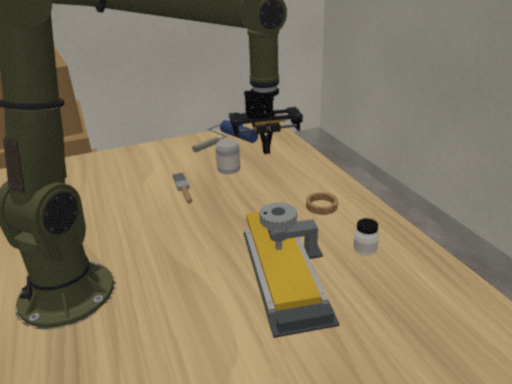

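View pics/top16.png

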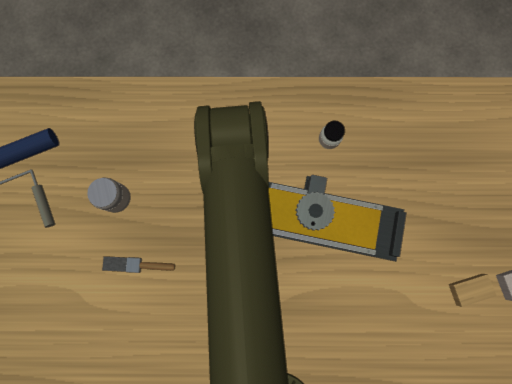

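```bash
python3 -m jog '[{"rot":[0,0,0],"travel":[0,0,-0.1],"jaw":0},{"rot":[0,0,0],"travel":[0,-0.02,-0.05],"jaw":0},{"rot":[0,0,0],"travel":[0,0,0],"jaw":0},{"rot":[0,0,0],"travel":[0,0,0],"jaw":0},{"rot":[0,0,0],"travel":[0,0,0],"jaw":0}]'; python3 -c "
from h import *
jig()"
```

```text
time: 12.75
position: [0.5811, 0.131, 0.2252]
tool_rot: [1.355, 1.107, -1.356]
ft_force: [0.4, 0.2, -1.3]
grip_width: 0.374
t 12.75 jig mm x 6.1 y 231.8 z 225.2 ang 88.5 r 231.9 F jig 0.4 0.3 -1.3 tooly yaw -11.52 down [ 0.    -0.001 -1.   ] grip 0.37
```

```bash
python3 -m jog '[{"rot":[0,0,0],"travel":[0.12,-0.02,0],"jaw":0},{"rot":[0,0,0],"travel":[0.12,0,0],"jaw":0},{"rot":[0,0,0],"travel":[0.12,0,0],"jaw":0},{"rot":[0,0,0],"travel":[0.12,0,0],"jaw":0},{"rot":[0,0,0],"travel":[0.08,0,0],"jaw":0},{"rot":[0,0,0],"travel":[0.06,0,0],"jaw":0},{"rot":[0,0,0],"travel":[0,0,0],"jaw":0},{"rot":[0,0,0],"travel":[0,0,0],"jaw":0}]'; python3 -m jog '[{"rot":[0,0,0],"travel":[0.04,0,0],"jaw":0},{"rot":[0,0,0],"travel":[0.034,0,0],"jaw":0},{"rot":[0,0,0],"travel":[0,0,0],"jaw":0},{"rot":[0,0,0],"travel":[0,0,0],"jaw":0}]'; python3 -c "
from h import *
jig();im=ctrl.get_image('side');cv2.imwrite('pics/side17.png',im[:,:,::-1])"
```

```text
time: 13.55
position: [0.5756, 0.1331, 0.0396]
tool_rot: [1.355, 1.107, -1.355]
ft_force: [0.6, 0.4, 0.8]
grip_width: 0.504
time: 13.95
position: [0.575, 0.1339, 0.0167]
tool_rot: [1.354, 1.108, -1.355]
ft_force: [-0.3, -0.2, -0.4]
grip_width: 0.501
t 13.95 jig mm x -0.5 y 233.4 z 16.7 ang 90.1 r 233.4 F jig -0.2 -0.3 -0.4 tooly yaw -11.42 down [-0. -0. -1.] grip 0.50
```

View pics/side17.png

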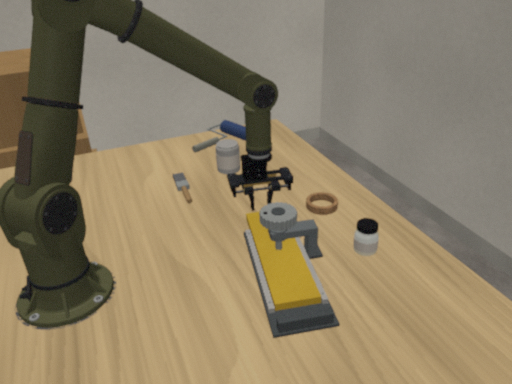

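Both tips are just behind the board's +y end at (252,205)-(270,203), low and clear of the tape and the wheel. Advancing to contact.

```bash
python3 -m jog '[{"rot":[0,0,0],"travel":[0,0,0.03],"jaw":0},{"rot":[0,0,0],"travel":[0,0,0.03],"jaw":0},{"rot":[0,0,0],"travel":[0,0,0.02],"jaw":0},{"rot":[0,0,0],"travel":[0,0,0.02],"jaw":0},{"rot":[0,0,0],"travel":[0,0,0],"jaw":0}]'; python3 -c "
from h import *
jig()"
python3 -m jog '[{"rot":[0,0,0],"travel":[0,0,0.015],"jaw":0},{"rot":[0,0,0],"travel":[0,0,0.015],"jaw":0},{"rot":[0,0,0],"travel":[0,0,0.015],"jaw":0},{"rot":[0,0,0],"travel":[0,0,0],"jaw":0}]'; python3 -c "
from h import *
jig()"
```

```text
time: 14.5
position: [0.5693, 0.1038, 0.0171]
tool_rot: [1.356, 1.108, -1.355]
ft_force: [0.6, -1.5, 0.1]
grip_width: 0.502
t 14.50 jig mm x -0.2 y 202.8 z 17.1 ang 90.1 r 202.8 F jig 0.9 -1.4 0.1 tooly yaw -11.48 down [ 0.  0. -1.] grip 0.50
time: 14.9
position: [0.5667, 0.0908, 0.017]
tool_rot: [1.355, 1.108, -1.354]
ft_force: [0.6, 1.3, 0.7]
grip_width: 0.499
t 14.90 jig mm x -0.2 y 189.5 z 17.0 ang 90.1 r 189.5 F jig 0.3 1.4 0.7 tooly yaw -11.43 down [ 0. -0. -1.] grip 0.50
```

```bash
python3 -m jog '[{"rot":[0,0,0],"travel":[0,0,0.015],"jaw":0},{"rot":[0,0,0],"travel":[0,0,0.015],"jaw":0},{"rot":[0,0,0],"travel":[0,0,0.015],"jaw":0},{"rot":[0,0,0],"travel":[0,0,0.015],"jaw":0},{"rot":[0,0,0],"travel":[0,0,0],"jaw":0}]'; python3 -c "
from h import *
jig();im=ctrl.get_image('side');cv2.imwrite('pics/side18.png',im[:,:,::-1])"
```

```text
time: 15.4
position: [0.563, 0.0724, 0.017]
tool_rot: [1.355, 1.107, -1.355]
ft_force: [-0.3, 1.3, 2.7]
grip_width: 0.503
t 15.40 jig mm x -0.2 y 170.7 z 17.0 ang 90.1 r 170.7 F jig -0.5 1.2 2.7 tooly yaw -11.48 down [ 0.    -0.001 -1.   ] grip 0.50
```

View pics/side18.png

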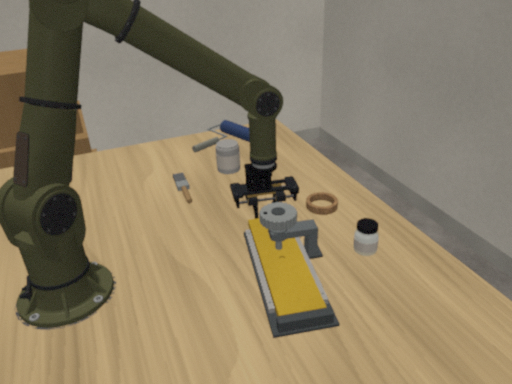

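```bash
python3 -m jog '[{"rot":[0,0,0],"travel":[0,0,0.01],"jaw":0},{"rot":[0,0,0],"travel":[0,0,0.01],"jaw":0},{"rot":[0,0,0],"travel":[0,0,0.007],"jaw":0},{"rot":[0,0,0],"travel":[0,0,0],"jaw":0}]'; python3 -c "
from h import *
jig()"; python3 -m jog '[{"rot":[0,0,0],"travel":[0,0,0.007],"jaw":0},{"rot":[0,0,0],"travel":[0,0,0.007],"jaw":0},{"rot":[0,0,0],"travel":[0,0,0],"jaw":0}]'; python3 -c "
from h import *
jig()"
```

```text
time: 15.85
position: [0.5614, 0.0654, 0.0169]
tool_rot: [1.354, 1.108, -1.355]
ft_force: [0.4, 3.6, 1.5]
grip_width: 0.502
t 15.85 jig mm x -0.4 y 163.5 z 16.9 ang 90.1 r 163.5 F jig -0.3 3.6 1.5 tooly yaw -11.43 down [-0. -0. -1.] grip 0.50
time: 16.15
position: [0.5608, 0.0625, 0.0169]
tool_rot: [1.355, 1.109, -1.353]
ft_force: [1.4, 5.7, 1.0]
grip_width: 0.497
t 16.15 jig mm x -0.3 y 160.6 z 16.9 ang 90.1 r 160.6 F jig 0.3 5.9 1.0 tooly yaw -11.40 down [ 0.001  0.001 -1.   ] grip 0.50
```

```bash
python3 -m jog '[{"rot":[0,0,0],"travel":[0,0,0.007],"jaw":0},{"rot":[0,0,0],"travel":[0,0,0],"jaw":0},{"rot":[0,0,0],"travel":[0,0,0],"jaw":0}]'; python3 -c "
from h import *
jig()"; python3 -m jog '[{"rot":[0,0,0],"travel":[0,0,0.007],"jaw":0},{"rot":[0,0,0],"travel":[0,0,0],"jaw":0},{"rot":[0,0,0],"travel":[0,0,0],"jaw":0}]'; python3 -c "
from h import *
jig();im=ctrl.get_image('side');cv2.imwrite('pics/side19.png',cv2.resize(im[195:335,235:395,::-1],None,fx=4,fy=4,interpolation=cv2.INTER_CUBIC))"
```

```text
time: 16.45
position: [0.5608, 0.0625, 0.017]
tool_rot: [1.357, 1.111, -1.351]
ft_force: [1.5, 9.4, -0.7]
grip_width: 0.502
t 16.45 jig mm x -0.4 y 160.6 z 17.0 ang 90.1 r 160.6 F jig -0.4 9.6 -0.7 tooly yaw -11.34 down [ 0.001  0.003 -1.   ] grip 0.50
time: 16.75
position: [0.5608, 0.0624, 0.017]
tool_rot: [1.358, 1.112, -1.349]
ft_force: [3.7, 13.2, -2.7]
grip_width: 0.503
t 16.75 jig mm x -0.3 y 160.5 z 17.0 ang 90.1 r 160.5 F jig 1.1 13.7 -2.7 tooly yaw -11.30 down [ 0.002  0.006 -1.   ] grip 0.50
```

View pics/side19.png

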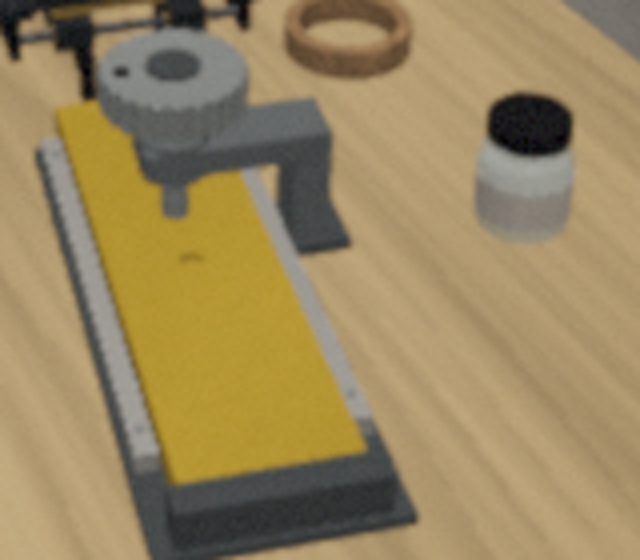

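Board stopped dead at 160.5 mm as the force climbed to 14 N. The picture shows its front edge on the stop bar (≈(265,470) crop). Backing off now.

```bash
python3 -m jog '[{"rot":[0,0,0],"travel":[0,0,-0.02],"jaw":0},{"rot":[0,0,0],"travel":[0,0,-0.05],"jaw":0},{"rot":[0,0,0],"travel":[0,0,-0.1],"jaw":0},{"rot":[0,0,0],"travel":[0,0,-0.1],"jaw":0},{"rot":[0,0,0],"travel":[-0.14,0,0],"jaw":0},{"rot":[0,0,0],"travel":[-0.14,0,0],"jaw":0},{"rot":[0,0,0],"travel":[-0.14,0,-0.05],"jaw":0},{"rot":[0,0,0],"travel":[-0.14,0,-0.08],"jaw":0}]'
python3 -m jog '[{"rot":[0,0,0],"travel":[0,0,-0.1],"jaw":0},{"rot":[0,0,0],"travel":[0,0,-0.1],"jaw":0},{"rot":[0,0,0],"travel":[0,0,0],"jaw":0},{"rot":[0,0,0],"travel":[0,0,0],"jaw":0},{"rot":[0,0,0],"travel":[0,0,0],"jaw":0}]'
python3 - <<'E'
from h import *
jig();dot('s20',2)
for n in ('side','top'):
    im=ctrl.get_image(n); cv2.imwrite('pics/%s20.png'%n,im[:,:,::-1])
im=cv2.imread("pics/top20.png")[:,:,::-1].copy()
m=yellow(im); pts=np.vstack([q for q in cv2.findContours(m,0,2)[0] if cv2.contourArea(q)>100])
w=np.array([ray("top",p[0],.028)[:2] for p in pts])
print(cv2.minAreaRect((w*1000).astype(np.float32)))
E
```

```text
time: 17.6
position: [0.5834, 0.1721, 0.1862]
tool_rot: [1.355, 1.104, -1.36]
ft_force: [1.5, 0.6, -0.8]
grip_width: 0.505
time: 18.1
position: [0.5954, 0.2318, 0.1843]
tool_rot: [1.354, 1.106, -1.358]
ft_force: [-1.1, -1.2, 0.5]
grip_width: 0.5
t 18.10 jig mm x 0.2 y 333.4 z 184.3 ang 90.0 r 333.4 F jig -0.8 -1.3 0.5 tooly yaw -11.55 down [-0.001 -0.002 -1.   ] grip 0.50
dark blob r 33.1 area 52 ang -178.9  wheel turn rel 1.1 deg mod 360
((520.4595947265625, -140.98228454589844), (388.90911865234375, 109.02957916259766), 78.77181243896484)
```

View pics/side20.png

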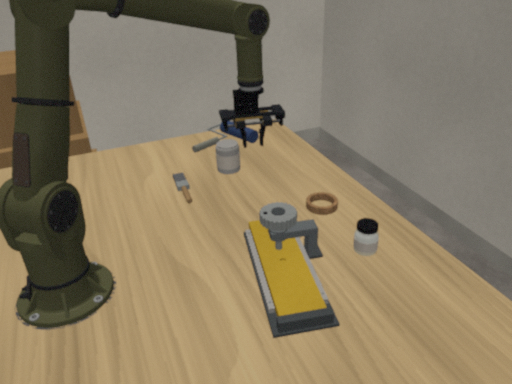

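View pics/top20.png

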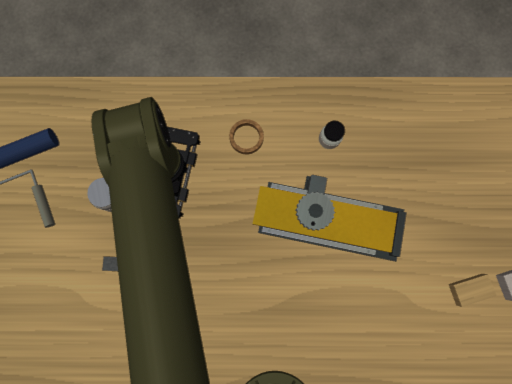

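The board's centre moved 45.2 mm and now meets the stop. The wheel dot is back at its mark (+1°), the bystanders haven't moved, and the arm touches nothing.

```bash
python3 -c "
from bench import ctrl
print(ctrl.close_job())"
```

```text
the job is handed in; nothing more can be done
None
```

The clamp is loosened by two full turns and the yellow board now rests against the stop bar. I handed the job in at about 18 s of the 72 s allowed.

- **Wheel:** I rolled the shut fingertips round the rim counter-clockwise. The black dot ended at about 721° in the side view and was unchanged after the board push. For parts of each orbit the gripper hid the dot, so I took the turn count there from the length of path rolled. The last reading agreed with that estimate.
- **Board:** I pushed its +y end with both fingertips until it stopped dead, with the push force climbing from about 1.4 N to 14 N and no further movement. The top view puts its travel at 45.2 mm against the 45 mm expected, and the fingers' travel was about 44.5 mm.
- **Surroundings:** The tin, brush, tape roll and jar look unmoved in the final pictures. In the last top view the arm partly covers the tin and brush, so for those two I relied mainly on the side view. The arm was clear of everything at hand-in, and every force I read stayed under about 15 N.
- **One disagreement:** The camera position of the wheel's centre was about 2 mm off from where the finger met the rim along the rails, within the stated calibration. I corrected for it during the orbit.

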